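# Knock the casting mould's clamp pins tight

## Robot

A 6-joint arm with a two-finger parallel gripper is mounted at the origin on the work surface. World frame = base frame: x ahead of the robot, y to its left, z up, the work surface at z = 0. Lengths are in mm, angles in rad, forces in N, time in s.
With the tool pointing down it reaches from about 250 to 800 mm from the base axis. Payload 8.5 kg.
Tool frame: the origin (TCP) lies midway between the tips of the shut fingers; the grasp point (between the pads) lies r.grip_point_offset behind it (r.grip_point_offset is the distance from the TCP to the grasp point, in mm); x points along the fingers, y is the direction in which the jaws open and shut, and the axes are right-handed (so a half turn about x gives the same grasp; the last joint's range is limited). The gripper opens to 85 mm and grips with 20 to 120 N. Pads are 22 mm wide; open, the fingers measure 114 mm over their backs; the gripper's body (76 mm by 85 mm) begins 54 mm behind the grasp point. The pads swing forward as they close: fully open they stand 13 mm farther back than shut.
Start: joints at [-1.203, 0.238, -0.013, 1.319, 0, 1.571], TCP at [188.753, -489.848, 231.276] pointing down, gripper open.
Joint ranges: [-2.66, 2.66], [-1.03, 1.9], [-1.14, 1.46], [-1.82, 2.27], [-1.45, 1.34], [-3.14, 3.14]. Speed limits (rad/s): [2.22, 2.22, 2.79, 3.14, 3.14, 3.14].

## Interface

Orientations are given as a rotation vector (axis times angle).
In Python, from station import r, let_go, grab, vision, workorder, current_t, current_joint_positions, current_joint_vel, current_tau, current_eef_pos, current_tool_rot, current_force, current_moment, current_width gives the robot as it stands. The module is installed in compiled form; this text tells all that it offers. Calls block until the motion is done:
- r.move_pose(position, orientation): joint-space move of the TCP to a pose.
- r.servo_line(position, rate=150, rotation=None, until_force=None): straight line of the TCP; rotation=None keeps the orientation; rate is the mean speed in mm/s. With until_force (N) it stops when the force on the tool has changed by that much, and returns True; else False.
- r.set_joints(angles): joint-space move.
- let_go() and grab(newtons=None): open the fingers fully, or close them until they stop; newtons is the grip in N (None keeps the last).
- r.sleep(seconds).
- r.ik(position, orientation): joint angles nearest the present ones, or None.
- vision.grab_frame(name): name is "scene" or "top"; returns (picture, depth): 384x512x3 uint8, blue, green, red; 384x512 float32, mm along the optical axis (not along the pixel's ray), 0 where there is no reading.
- vision.calibration(name): a dict with "K" (3x3 intrinsics, pixels), "distortion" ([k1, k2, p1, p2, k3] as OpenCV has them; the pictures are not rectified), "origin" and "attitude" of the camera in the world. Camera axes: x right, y down, z forward; pixel columns grow to the right and rows downward; lengths in mm; the calibration is good to about 2 mm. A picture is of the moment at which its call begins. calibration takes no time and is no camera call.
A pose or a line that the arm cannot do raises r.Unreachable and nothing moves.
- workorder.hand_in(): hands the job in, once; it reports no verdict.
Readings, each from a call of its own:
- current_t(): time.
- current_joint_positions(): joint angles.
- current_joint_vel(): joint speeds.
- current_tau(): joint torques, N m.
- current_eef_pos(): TCP position.
- current_tool_rot(): TCP orientation.
- current_force(): force on the tool from outside, world axes, zero at the start.
- current_moment(): the same for the moment, N m.
- current_width(): finger opening in mm.
Only numpy, scipy, OpenCV 4.12 (cv2) and the standard library are available. Lean on these libraries where they do the work, as an engineer would, in place of code of your own. Each camera call takes 0.05 s, during which the arm holds its last target.

## Task

Take the wooden mallet and knock both brass pins of the clamp down until each one bites firmly on the plaster mould and holds it tight. Each pin bites at its own depth, hidden under the clamp bar, so feel for it with measured blows of the mallet alone: stop once the pin is clearly hard, because driving on would crack the plaster. Then stand the mallet back on its round cork mat, on its face as you found it, leaving the mug, tile, turning tool and rib where they are.

Things in the scene. Friction and masses are not known exactly. Their poses are not given: they have to be found in the camera images.
- mallet: wooden mallet, about 0.4 kg, mostly head, standing on one round face. Origin: centre of that lower face, z up the head's axis. Head: cylinder 56 mm across, 80 mm high. Handle: flat-sided bar 20 mm wide (y), 26 mm high (z), its level axis 40 mm above the origin, from the head along the mallet's -x to 175 mm from the head's axis. Starts on the mat, handle roughly towards the robot
- mat: round cork mat fixed to the bench, 140 mm across, 5 mm thick; origin at the centre of its underside. The mallet starts on it and must return to it
- clamp: dark steel clamp fixed to the bench over the white mould; origin on the bench under its middle. Channel bar 56 mm wide (x), 216 mm long (y), top 98 mm above the bench, with two steel collars 32 mm across (tops at 106 mm) at x = 0, y = +55 and -55 mm; a brass pin stands in each collar
- mould: white plaster mould held captive in the clamp, 120 (x) by 200 (y) by 70 mm high; origin at the centre of its underside. Under a pin's foot it resists by about 5 N more per mm driven past the bite. A pin is tight when its foot keeps bearing with over 5 N: a push of 20 N or more on the pin, 28 N being safe. Over 24 N at the foot (about 37 N on the pin) the plaster cracks
- pin_left: left brass pin at the clamp's y = +55 mm; head 28 mm across, 6 mm thick; origin: centre of the head's underside, 126 mm above the bench when fully up, 106 mm at most driven in (20 mm travel). Starts 0 to 3 mm down. Sprung up but friction-held: stays where left, slides at about 13 N (15 N driven fast). Its hidden foot bites after 4 to 16 mm of travel, different each time and unlike the other pin's
- pin_right: right brass pin at the clamp's y = -55 mm; head 28 mm across, 6 mm thick; origin: centre of the head's underside, 126 mm above the bench when fully up, 106 mm at most driven in (20 mm travel). Starts 0 to 3 mm down. Sprung up but friction-held: stays where left, slides at about 13 N (15 N driven fast). Its hidden foot bites after 4 to 16 mm of travel, different each time and unlike the other pin's
- mug: glazed blue mug, 76 mm across, 90 mm high, handle on its +y side; origin centre of the underside; bystander
- test_tile: pale celadon test tile, 60 x 90 x 8 mm, lying flat; origin centre of the underside; bystander
- turning_tool: aluminium turning tool, bar 12 mm across with a small steel blade, about 180 mm long along its x, lying flat; origin under the middle of the bar; bystander
- rib: dark wooden rib, 55 mm (x) by 113 mm (y, from -43 to +70 mm) by 8 mm, lying flat; origin on the underside; bystander
There are look-alikes about, which are no part of the job. What is shaped like the mould but red is not meant.

How it is judged:
By the outcome, as a careful person would: the job done as asked, in the order asked, and still so for the second after the job is handed in, with the robot touching nothing.
It also fails if it takes over 45 s, if anything falls off the work surface, if the arm or the gripper's body presses on something with over 40 N, if the wrist force passes 120 N, or if a joint passes its speed limit or range.

## Working session

There is one attempt and no reset: what is moved stays moved. The work goes in short steps, each a Python script; the robot and the scene stay as the last script left them, time stands still between calls to the robot, and variables do not carry over. Pictures are saved under pics/ and viewed, and the job is handed in when it is done.

```bash
mkdir -p pics
python3 - <<'E'
from station import *
import cv2
for n in("scene","top"):
    p,d=vision.grab_frame(n); cv2.imwrite(f"pics/{n}0.png",p); 
    import numpy as np; np.save(f"pics/{n}0.npy",d); c=vision.calibration(n); print(n,c)
print(current_t(),r.grip_point_offset,current_tool_rot(),current_force(),current_width())
E
```

```text
scene {'K': array([[352.1277351 ,   0.        , 253.33968921],
       [  0.        , 352.1277351 , 194.36124985],
       [  0.        ,   0.        ,   1.        ]]), 'distortion': array([-0.10783977,  0.        ,  0.        ,  0.        ,  0.        ]), 'origin': array([1196.20314262,  596.88647189,  792.11910018]), 'attitude': array([-0.86762721, -2.35410391,  1.23822665])}
top {'K': array([[389.68588716,   0.        , 250.01597446],
       [  0.        , 389.68588716, 188.055726  ],
       [  0.        ,   0.        ,   1.        ]]), 'distortion': array([-0.08623468,  0.        ,  0.        ,  0.        ,  0.        ]), 'origin': array([ 462.06835044, -119.58683962, 1141.05453115]), 'attitude': array([-2.23564968,  2.1747897 , -0.09762537])}
0.1 18.700000000000003 [ 2.02097347  0.37727002 -2.02143704] [0.12395194 0.26195072 0.21020071] 85.3115382811304
```

View pics/scene0.png

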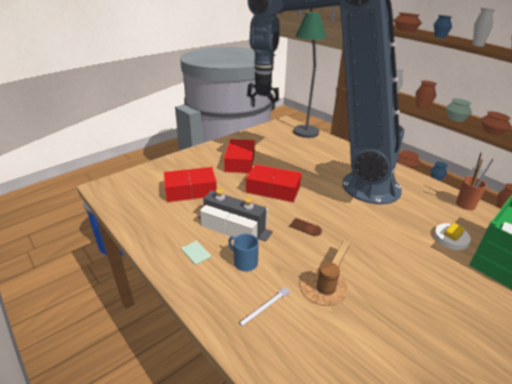

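View pics/top0.png

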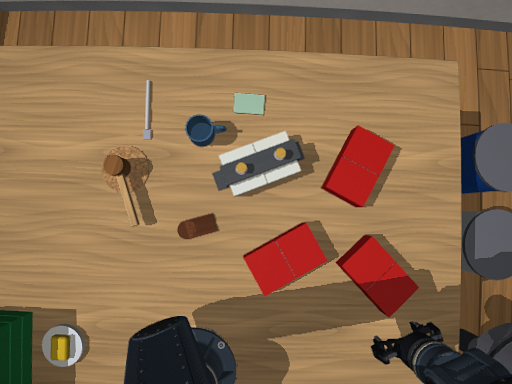

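Top view: mallet head about (117,165) with its handle to (135,222), on the mat around (127,170). The clamp with the white mould is at (260,165), its pins at (242,168) and (280,153). The red blocks at (359,166), (286,258) and (377,275) are look-alikes. Next I'll take enlarged crops.

```bash
cat > h.py <<'E'
from station import *
import cv2, numpy as np
from scipy.spatial.transform import Rotation as R
def ray(n,uv):
    c=vision.calibration(n); uv=np.array(uv,float).reshape(-1,1,2)
    q=cv2.undistortPoints(uv,c["K"],c["distortion"]).reshape(-1,2)
    d=np.c_[q,np.ones(len(q))]@R.from_rotvec(c["attitude"]).as_matrix().T
    return c["origin"],d
def atz(n,uv,z):
    o,d=ray(n,uv); return o+d*((z-o[2])/d[:,2])[:,None]
def proj(n,P):
    c=vision.calibration(n); M=R.from_rotvec(c["attitude"]).as_matrix()
    Pc=(np.array(P,float).reshape(-1,3)-c["origin"])@M
    return cv2.projectPoints(Pc,np.zeros(3),np.zeros(3),c["K"],c["distortion"])[0].reshape(-1,2)
def cloud(n,d):
    v,u=np.mgrid[0:384,0:512]; uv=np.stack([u,v],-1).reshape(-1,2)
    o,dr=ray(n,uv); P=o+dr*d.reshape(-1,1); return P.reshape(384,512,3)
E
python3 - <<'E'
import cv2,numpy as np
a=cv2.imread("pics/top0.png")
c=cv2.resize(a[130:240,90:170],None,fx=5,fy=5,interpolation=cv2.INTER_CUBIC)
d=cv2.resize(a[120:210,200:320],None,fx=6,fy=6,interpolation=cv2.INTER_CUBIC)
cv2.imwrite("pics/c1.png",c);cv2.imwrite("pics/c2.png",d)
from h import *
D=np.load("pics/top0.npy");P=cloud("top",D)
for n,(u,v) in dict(mal=(114,163),han=(130,205),mat=(140,185),p1=(242,168),p2=(280,153),bar=(260,162),table=(200,60),mould=(230,160)).items(): print(n,P[v,u].round(1))
E
```

```text
mal [582.8 222.8  86. ]
han [470.1 182.   56. ]
mat [529.4 168.4   8.7]
p1 [ 574.2 -126.1  129.5]
p2 [ 616.7 -224.6  130.4]
bar [ 595.2 -174.3   99.6]
table [912.9   9.1  -1.2]
mould [601.8 -92.8  72. ]
```

View pics/c1.png

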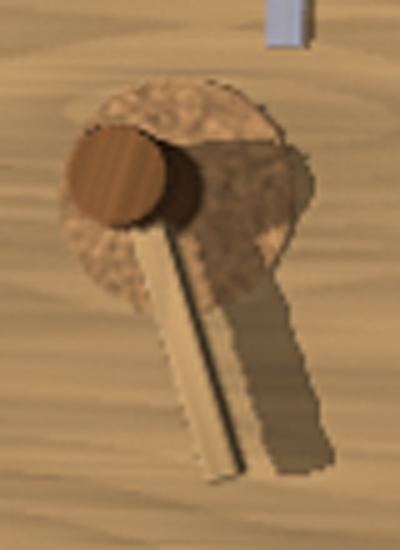

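View pics/c2.png

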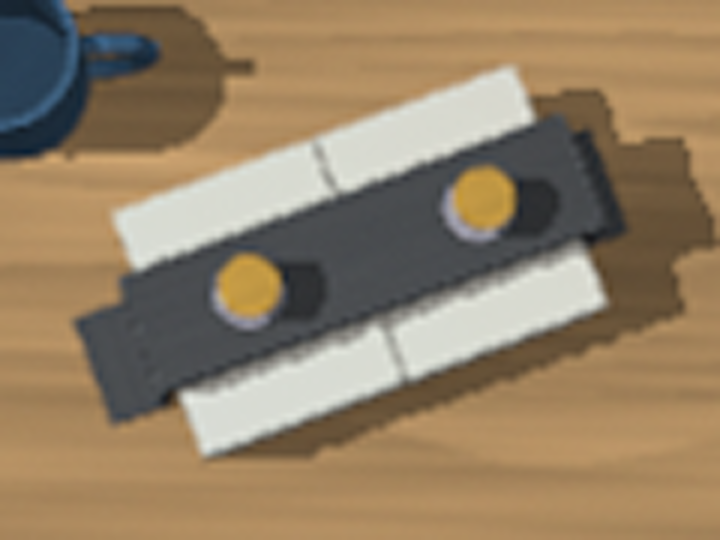

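Run:
```python
from h import *
D=np.load("pics/top0.npy");P=cloud("top",D)
cv=lambda x,y,f,u,v:((x+.5)/f-.5+u,(y+.5)/f-.5+v)
p1=atz("top",[cv(248,286,6,200,120)],130.5)[0];p2=atz("top",[cv(484,199,6,200,120)],130.5)[0]
print("pins",p1,p2,np.linalg.norm(p1-p2),np.arctan2(*(-(p2-p1)[:2])[::-1])-np.pi/2)
m=atz("top",[cv(116,176,5,90,130)],85)[0];print("mallet",m)
mat=atz("top",[cv(180,198,5,90,130)],5)[0];print("mat",mat)
Z=P[...,2]
s=np.zeros(Z.shape,bool);s[170:232,105:150]=1;
h=P[s&(Z>48)&(Z<66)];h=h[np.linalg.norm(h[:,:2]-m[:2],axis=1)>40]
c=h[:,:2].mean(0);_,_,V=np.linalg.svd(h[:,:2]-c);e=V[0]*np.sign(V[0][0]);w=(h[:,:2]-c)@[-e[1],e[0]];l=(h[:,:2]-c)@e
print("handle",len(h),c,np.degrees(np.arctan2(e[1],e[0])),w.min(),w.max(),c+e*l.min(),h[:,2].mean(),"to head",(m[:2]-c)@[-e[1],e[0]],np.linalg.norm(m[:2]-c-e*l.min()))
hh=P[140:190,95:135].reshape(-1,3);hh=hh[hh[:,2]>75];print("head",len(hh),hh.mean(0),(hh.max(0)+hh.min(0))/2,np.ptp(hh,axis=0))
q=P[100:215,195:325].reshape(-1,3)
for a,z0,z1 in(("pinheads",122,140),("bar",92,103),("mould",64,76)):
    k=q[(q[:,2]>z0)&(q[:,2]<z1)]; print(a,len(k),k.mean(0)); 
    if a=="pinheads":
        for sgn in(1,-1): kk=k[(k[:,1]>-175) if sgn>0 else (k[:,1]<-175)]; print(kk.mean(0),len(kk),(kk.min(0)+kk.max(0))/2)
    else: print(cv2.minAreaRect(k[:,:2].astype(np.float32)))
# outlines
a=cv2.imread("pics/top0.png")
a=cv2.resize(a,None,fx=1,fy=1)
t=np.linspace(0,2*np.pi,60)
def draw(c,rad,z,col,img,f,u,v):
    pp=proj("top",np.c_[c[0]+rad*np.cos(t),c[1]+rad*np.sin(t),t*0+z])
    pp=((pp+.5-[u,v])*f-.5).astype(np.int32);cv2.polylines(img,[pp],True,col,1)
i1=cv2.imread("pics/c1.png");draw(mat,70,5,(255,0,0),i1,5,90,130);draw(m,28,85,(0,0,255),i1,5,90,130)
cv2.imwrite("pics/c1o.png",i1)
```

```text
pins [ 575.98710554 -123.26088918  130.5       ] [ 617.33491495 -225.23453811  130.5       ] 110.03756822076419 0.3852176473951765
mallet [577.93113706 226.20972584  85.        ]
mat [574.77197306 213.85645347   5.        ]
handle 363 [479.8093362  189.90690388] 19.284349450202807 -10.199322309320944 11.855059893286752 [414.56417963 167.07838066] 57.28685470052294 to head 1.8605439317098782 173.73911120567425
head 354 [574.81633052 215.55036882 114.5469289 ] [533.69520358  67.34668865 608.22041297] [ 143.25370627  373.86705653 1065.66823634]
pinheads 176 [ 596.3417696  -175.52095347  129.92770696]
[ 574.93748958 -124.96959043  129.85675985] 86 [ 574.49995365 -124.86246075  129.69137709]
[ 616.79474829 -223.82558925  129.99550086] 90 [ 616.68395988 -224.56058809  129.87157232]
bar 1405 [ 595.81451402 -172.89582133   97.78046569]
((607.1180419921875, -126.31399536132812), (302.7995300292969, 166.18597412109375), 77.15106964111328)
mould 1606 [ 596.52234196 -170.56061356   69.85623316]
((644.0978393554688, -131.76483154296875), (242.68260192871094, 250.2996368408203), 22.50759506225586)
```

View pics/c1o.png

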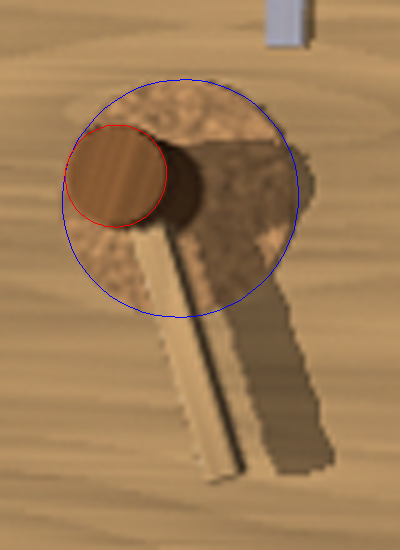

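Outlines fit: mallet at (578,226), mat centre at (575,214), handle yaw about 20°. The pins are 110.0 mm apart, at (576,-124) and (617,-225) — left is at px (241,167), right at (280,153), both standing on the white mould rather than a red one. I'll grip the mallet by its head from above, so that the push on each pin runs straight down the tool.

```bash
cat >> h.py <<'E'
def ori(yaw,s=1):
    x=np.array([0,0,-1.]);y=s*np.array([-np.sin(yaw),np.cos(yaw),0]);return R.from_matrix(np.c_[x,y,np.cross(x,y)]).as_rotvec()
YAW=np.radians(19.8)
E
python3 - <<'E'
from h import *
for s in(1,-1):
    for p in([578,226,200],[578,226,33],[575,-124,200],[617,-225,200]):
        j=r.ik(p,ori(YAW,s));print(s,p,None if j is None else np.round(j,2))
E
```

```text
1 [578, 226, 200] [0.37 0.41 0.17 1.32 0.   0.03]
1 [578, 226, 33] [ 0.37  0.52 -0.11  0.94  0.    0.03]
1 [575, -124, 200] [-0.21  0.36  0.08  1.29  0.   -0.56]
1 [617, -225, 200] [-0.35  0.48  0.27  1.36  0.   -0.7 ]
-1 [578, 226, 200] [ 0.37  0.41  0.17  1.32  0.   -3.11]
-1 [578, 226, 33] [ 0.37  0.52 -0.11  0.94  0.   -3.11]
-1 [575, -124, 200] [-0.21  0.36  0.08  1.29  0.    2.58]
-1 [617, -225, 200] [-0.35  0.48  0.27  1.36  0.    2.45]
```

Run:
```python
from h import *
o=ori(YAW)
t0=current_t()
r.move_pose([577.5,226,190],o);print(current_t()-t0)
print(r.servo_line([577.5,226,34],rate=120,until_force=8),current_eef_pos(),current_t())
p,d=vision.grab_frame("scene");cv2.imwrite("pics/s1.png",cv2.resize(p[170:350,200:440],None,fx=3,fy=3))
grab(100);print(current_width(),current_force(),current_t())
```

```text
2.8667
False [577.9777266  226.17511799  34.72943608] 4.4167
54.27902258753407 [-0.16048526  0.05775665  5.22393666] 4.8583
```

View pics/s1.png

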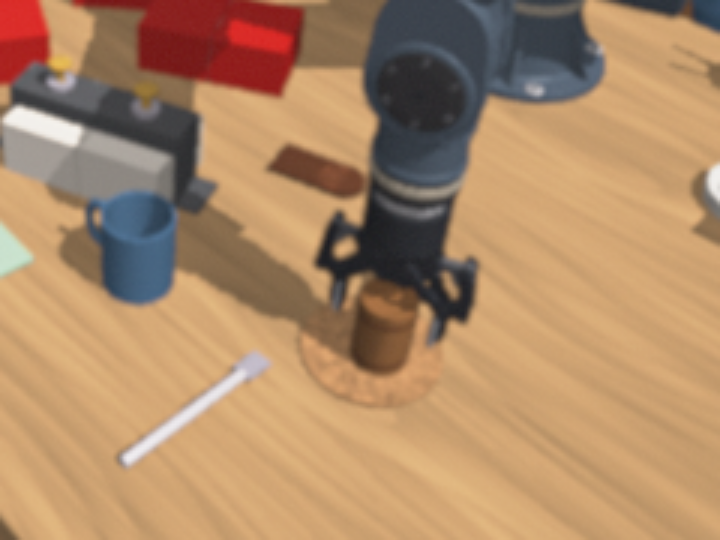

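The crop shows the fingers astride the head at about (385,320), with the handle clear. The closed width of 54 mm fits a 56 mm head. Next: lift and check.

Run:
```python
from h import *
e=current_eef_pos()
r.servo_line([e[0],e[1],210],rate=120);r.sleep(.2)
print(current_width(),current_force(),current_moment(),current_eef_pos(),current_t())
r.move_pose([576,-124,195],ori(YAW));r.sleep(.2)
print(current_width(),current_force(),current_eef_pos(),current_t())
for n in("scene","top"):
    p,d=vision.grab_frame(n);cv2.imwrite(f"pics/{n}2.png",p[60:260,100:340] if n=="top" else p[130:290,160:340])
i=cv2.imread("pics/scene2.png");cv2.imwrite("pics/scene2.png",cv2.resize(i,None,fx=3.5,fy=3.5))
```

```text
54.702674231632294 [ 0.68647922  0.2760168  -3.88165658] [ 0.00759551 -0.05444291 -0.01547396] [577.87154688 226.29148833 209.5662495 ] 6.675
54.09040872543443 [ 0.94468976  0.0327203  -4.12240454] [ 576.3459076  -122.87515498  195.03443304] 8.1917
```

View pics/scene2.png

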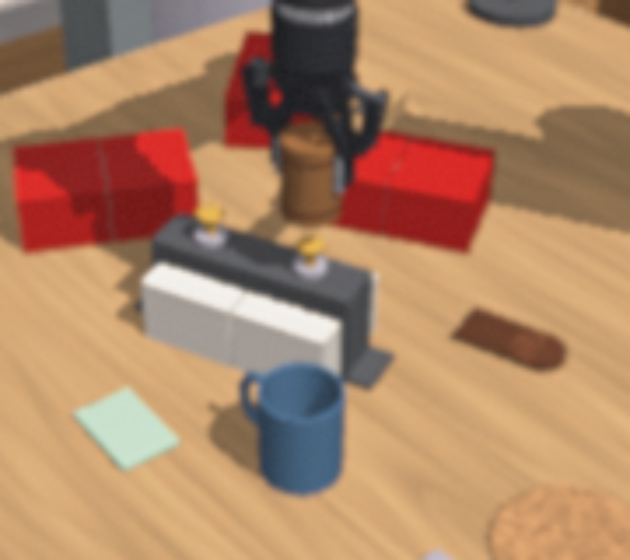

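The mallet hangs upright over the left pin, which is at (312,245) in the crop. Weight reading is 4 N. First press will be slow, with a conservative stop.

```bash
cat >> h.py <<'E'
def press(xy,f,ztop=165,rate=6):
    r.servo_line([*xy,ztop],rate=60);r.sleep(.15)
    f0=current_force();z0=current_eef_pos()[2];t=current_t()
    hit=r.servo_line([*xy,138],rate=rate,until_force=f)
    f1=current_force();z1=current_eef_pos()[2];r.sleep(.1);f2=current_force()
    print("press",hit,"f0",f0.round(1),"stop",(f1-f0).round(1),"settle",(f2-f0).round(1),"face",round(z0-29.7,2),round(z1-29.7,2),round(current_eef_pos()[2]-29.7,2),"t",round(t,2),round(current_t(),2),current_width())
    return hit,f2-f0,z1
E
python3 - <<'E'
from h import *
press([575.6,-124.3],23)
E
```

```text
press True f0 [-1.   0.5 -3.2] stop [ 0.6 -0.9  8.1] settle [ 0.2 -0.5  8.9] face 135.72 121.77 121.75 t 9.09 11.75 54.10496430295859
```

Run:
```python
from h import *
print(current_force(),current_eef_pos())
press([575.6,-124.3],24,ztop=157,rate=4)
print(current_force(),current_eef_pos())
```

```text
[-0.73187215  0.03589621  5.68024117] [ 575.6521391  -124.29403548  151.45096881]
press True f0 [-0.2  0.3 -5. ] stop [-1.   0.8 10.4] settle [-1.2 -0.8 10.1] face 126.98 121.71 121.72 t 12.17 14.53 54.16323432867412
[-1.37253939 -0.49598809  5.13795077] [ 575.66727003 -124.2592926   151.42023542]
```

Stopping at 23 N and then 24 N, the pin stays at the same depth; a free pin would slide at 13–15 N, so it has bitten. One firmer measured press at 27 N for margin, then the right pin.

Run:
```python
from h import *
press([575.6,-124.3],27,ztop=154,rate=3)
e=current_eef_pos()
r.servo_line([575.6,-124.3,185],rate=100)
r.servo_line([616.8,-224.8,185],rate=120)
press([616.8,-224.8],24)
print(current_force(),current_eef_pos())
```

```text
press True f0 [ 0.2  0.4 -4. ] stop [-2.2 -0.4  8.4] settle [-1.4 -0.1  9.5] face 123.94 121.19 121.16 t 14.93 17.43 54.35970194865043
press True f0 [ 0.3 -0.7 -4.2] stop [-0.8  0.8  8.7] settle [-1.4  0.8  9.2] face 135.66 125.81 125.77 t 19.62 21.97 54.6638967352528
[-1.19693518  0.02894091  5.01575805] [ 616.85761855 -224.76724885  155.47148443]
```

Run:
```python
from h import *
press([616.8,-224.8],27,ztop=158.2,rate=3)
r.servo_line([616.8,-224.8,205],rate=120)
r.move_pose([576.5,217,205],ori(YAW))
for n in("scene","top"):
    p,d=vision.grab_frame(n);cv2.imwrite(f"pics/{n}3.png",p);np.save(f"pics/{n}3.npy",d)
print(current_force(),current_eef_pos(),current_t())
a=cv2.imread("pics/top3.png");cv2.imwrite("pics/c3.png",cv2.resize(a[100:230,80:320],None,fx=3,fy=3))
P=cloud("top",np.load("pics/top3.npy"))
for c in((241,167),(280,153)):
    q=P[c[1]-3:c[1]+4,c[0]-3:c[0]+4].reshape(-1,3);print(np.median(q,0))
```

```text
press True f0 [ 0.1  1.5 -3.5] stop [-1.  -0.8  8.7] settle [-0.8 -0.9  8.9] face 128.11 125.39 125.38 t 22.37 25.27 54.63288664089044
[-0.2443595   0.53150067 -4.3651182 ] [577.02535514 215.85963937 204.94705337] 27.5667
[ 577.70462852 -123.50399868  121.57644813]
[ 616.80913175 -224.94520252  125.19475   ]
```

View pics/c3.png

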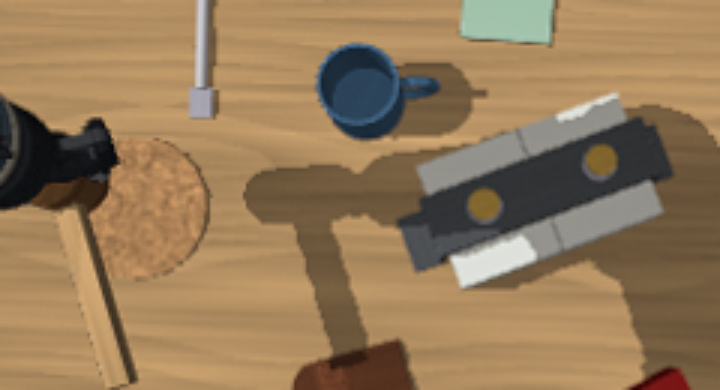

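View pics/scene3.png

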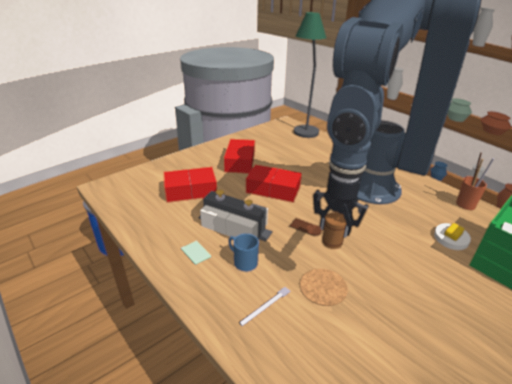

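Depth gives pin tops at 121.6 and 125.2 mm, matching the press depths (121.2, 125.4). The mat is clear at (145,205) in the crop. Setting the mallet down.

Run:
```python
from h import *
r.servo_line([576,215.5,45],rate=110);r.sleep(.1)
print(r.servo_line([576,215.5,30],rate=12,until_force=7),current_eef_pos(),current_force(),current_t())
let_go();r.sleep(.2);print(current_width(),current_force(),current_t())
e=current_eef_pos()
r.servo_line([e[0],e[1],200],rate=130)
r.move_pose([400,50,320],ori(YAW))
for n in("scene","top"):
    p,d=vision.grab_frame(n);cv2.imwrite(f"pics/{n}4.png",p);np.save(f"pics/{n}4.npy",d)
print(current_t())
a=cv2.imread("pics/top4.png");cv2.imwrite("pics/c4.png",cv2.resize(a[60:240,80:320],None,fx=3,fy=3))
```

```text
True [575.989941   215.52177419  34.86988598] [-0.20571756 -0.74656648  4.32049743] 30.1083
85.47495758662794 [-0.09584945 -0.48273771  0.82883267] 30.725
33.3
```

View pics/c4.png

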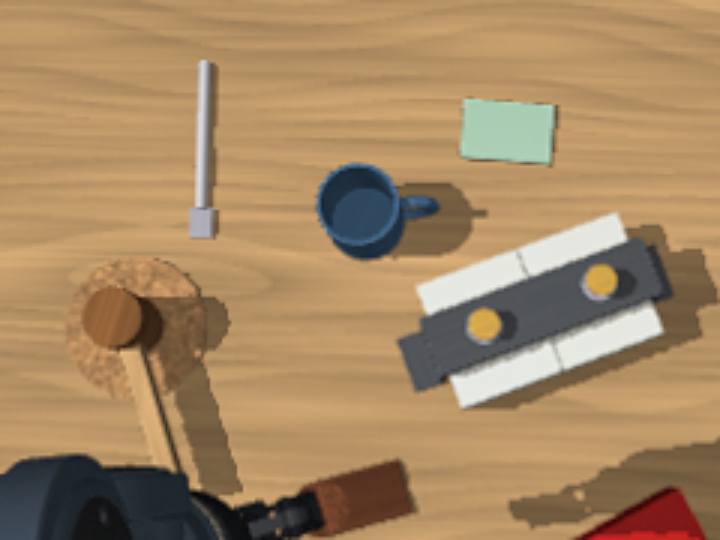

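View pics/scene4.png

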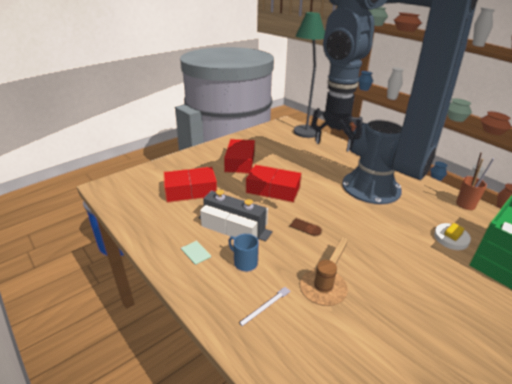

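The mallet stands upright within the mat, with its head at (113,317) in the crop. Mug, tile, tool and rib are where they were, and the arm is clear.

Run:
```python
from h import *
P=cloud("top",np.load("pics/top4.npy"))
for c in((241,167),(280,153),(117,165)):
    q=P[c[1]-2:c[1]+3,c[0]-2:c[0]+3].reshape(-1,3);print(np.median(q,0))
workorder.hand_in();print(current_t())
```

```text
[ 578.00904562 -123.50640728  121.09571145]
[ 617.53616522 -225.3353137   125.6858594 ]
[577.77556365 215.11894813  84.76823264]
the job is handed in; nothing more can be done
the job is handed in; nothing more can be done
```

I drove both pins down with the mallet face until each was hard, put the mallet back on its mat, and handed the job in. The last clock reading, taken just before hand-in, was 33.3 s.

**Pins:** I held the mallet by its head and used slow presses rather than swung blows, so I could stop each one on the force reading.

| Pin | Stops (force change) | Final top height from press | From depth camera, last look |
|---|---|---|---|
| Left | 23, 24, then 27 N | 121.2 mm | 121.1 mm |
| Right | 24, then 27 N | 125.4 mm | 125.7 mm |

Both had bitten: the 27 N press moved each pin only about 0.5 mm, where a free pin would have slid at 13–15 N. The pins did not spring back after I let go.

**Force check:** right after each stop the reading had already dropped to 8–10 N as the arm relaxed. So the 23–27 N peaks come from the stop triggers and the depths, not from a separate reading.

**Mallet and surroundings:** the mallet stands upright on its face about 3 mm from the mat's centre, with its top at 85 mm and its handle towards the robot. The mug, tile, turning tool and rib look unmoved in the final pictures, and the arm was clear of everything at hand-in.

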